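# Find the reagent cassette with the loose weight and set it aside

### The job

One of the three sealed reagent cassettes in the rack has a mixing weight that has come off its clip and slides about inside. Find it by lifting a cassette clear and gently rocking or shaking it end to end, both ways, to feel for the moving weight; slide that cassette edgewise, upright and fully home, into the empty single-slot holder, and leave the two sound ones standing fully home in their own rack slots. Never put a sound cassette in the single-slot holder, and do not push the bottle, jar or tube rack about.

Things in the scene. Friction and masses are not known exactly. Their poses are not given: they have to be found in the camera images.
- rack: Grey fixed rack, 130 x 210 mm, three parallel slots 80 mm apart along its y, each 30 mm wide and 108 mm long along its x. Origin under its middle on the table, z up. Slot floors are 8 mm above the table, walls 36 mm, flared lips 45 mm, low end stops 20 mm. At the start each slot holds one cassette standing centred on the slot floor, its length along the slot.
- slot_1 (a point): Middle of the floor of the rack's +y slot; x along the slot, z up. The sealed cassettes look alike: opaque white plastic, 100 mm long (x), 26 thick (y), 95 tall, top 103 mm above the table when home (centre 47 mm above the slot floor), two grey caps 4 mm high on top near the ends. 0.3 to 0.5 kg each, 200 g of it a steel weight inside, 30 mm above the underside.
- slot_2 (a point): Middle of the floor of the middle slot, axes as slot_1. In two of the cassettes the weight is clipped fast 15 to 20 mm off the middle, to one end or the other, so neither balance at rest nor total weight tells. In the third, which may be in any slot, it slides along the length up to 28 mm either side of the middle, with slight friction: it stays put when level.
- slot_3 (a point): Middle of the floor of the -y slot, axes as slot_1. The loose weight slides to the low end within half a second when tilted 20 degrees or more end to end. If tilted one way and levelled, then the other way and levelled, the loose one's moment about the level axis across its thickness differs by up to 0.11 N m between the two; a sound one's does not change.
- reject_slot (a point): Grey single-slot holder, fixed, 130 x 50 mm, empty at the start, its slot the same as those of the rack. This point is the middle of the slot's floor, 8 mm above the table; local x runs along the slot, z up.
- amber_bottle: Bystander: amber bottle, 60 mm across, 125 mm tall; origin under its middle.
- white_jar: Bystander: jar, 64 mm across, 70 mm tall; origin under its middle.
- tube_rack: Bystander: rack of capped tubes, 70 x 160 mm, 92 mm tall; origin under its middle.
Mind the look-alikes: they are no part of the job. Leave any turquoise look-alike of the part that bears reject_slot alone.

How it is judged:
On the way:
1. the faulty cassette, lifted clear of its slot, has been rocked or shaken so that its weight slid to the other end (height (world z) of faulty_cassette above 0.03 m and value of joint faulty_cassette_weight above 0.016 m), for 0.05 s.
At the end, for the whole second after the job is handed in: The faulty cassette stands at rest in the single-slot holder: within 8 mm of the slot middle, 3 mm of its floor, 0.08 rad of upright, 0.1 rad along the slot. Each sound cassette stands in its own rack slot, within 9 mm of its start, 3 mm of the floor, 0.08 rad of upright (horizontal distance between faulty_cassette and reject_slot below 0.008 m and height (world z) of each of faulty_cassette, sound_cassette_1, sound_cassette_2 below 0.011 m and angle between each of faulty_cassette, sound_cassette_1, sound_cassette_2's own z axis and vertical below 0.08 rad and angle between the x axis of faulty_cassette and the x axis of reject_slot, either way round below 0.1 rad and linear speed of faulty_cassette below 0.01 m/s and distance of each of sound_cassette_1, sound_cassette_2 from where it was at the start of the episode below 0.009 m); the robot touches nothing.
It fails at once if a sound cassette is put into the single-slot holder ((horizontal distance between sound_cassette_1 and reject_slot below 0.03 m and height (world z) of sound_cassette_1 below 0.03 m) or (horizontal distance between sound_cassette_2 and reject_slot below 0.03 m and height (world z) of sound_cassette_2 below 0.03 m)).
It fails at once if a cassette is flung or shaken violently (faster than 1.5 m/s) (linear speed of any of sound_cassette_1, sound_cassette_2, faulty_cassette above 1.5 m/s).
It fails at once if the bottle, jar or tube rack is pushed more than 30 mm (distance of any of amber_bottle, white_jar, tube_rack from where it was at the start of the episode above 0.03 m).
It also fails if it takes over 72 s, if anything falls off the work surface, if the arm or the gripper's body presses on something with over 40 N, if the wrist force passes 120 N, or if a joint passes its speed limit or range.

### The arm

A 6-joint arm with a two-finger parallel gripper is mounted at the origin on the work surface. World frame = base frame: x ahead of the robot, y to its left, z up, the work surface at z = 0. Lengths are in m, angles in rad, forces in N, time in s.
With the tool pointing down it reaches from about 0.25 to 0.725 m from the base axis. Payload 4 kg.
Tool frame: the origin (TCP) lies midway between the tips of the shut fingers; the grasp point (between the pads) lies 19 mm behind it; z points along the fingers, y is the line along which they close (so a half turn about z gives the same grasp; the last joint's range is limited). The gripper opens to 85 mm and grips with 20 to 120 N. Pads are 22 mm wide; open, the fingers measure 114 mm over their backs; the gripper's body (76 mm by 85 mm) begins 54 mm behind the grasp point. The pads swing forward as they close: fully open they stand 13 mm farther back than shut.
Start: joints at [1.196, 0.241, 0.005, 1.335, 0, 1.571], TCP at [0.183, 0.465, 0.231] pointing down, gripper open.
Joint ranges: [-2.72, 2.72], [-1.05, 1.87], [-1.09, 1.28], [-1.99, 2.15], [-1.42, 1.44], [-3.14, 3.14]. Speed limits (rad/s): [2.79, 2.79, 3.14, 3.14, 3.14, 3.14].

### API

Orientations are given as a unit quaternion [x, y, z, w].
In Python, from workcell import bot gives the robot as it stands.
- The arm moves only by the tool move_arm, never from a script. Its argument "motion" is a list of rows, each an object of numbers: "x", "y", "z": the shift along the tool's x, y, z in cm; "yaw": the turn about the tool's z in degrees. A call has 1 to 20 rows; each row is the pose to reach, as a shift and turn from the pose commanded when the call began, along the tool's axes at that moment; what a row does not reach only later rows make up. A row lasts 1/8 s, in which the tool goes at most 62.5 mm and 10.7 degrees, less where a joint would pass 70% of its speed; a pose out of reach is approached as far as the arm can. A call with a gripper value outside its range is refused whole. "gripper" is the opening, from -1 (shut) to 1 (fully open), set as the call begins (left out, the last holds). The fingers move at their own pace and stop on an object; the grip force is fixed at half the most. Time passes only in rows, so rows that repeat a pose let the fingers close. It gives the time, the measured TCP pose, the force, the opening and the grip force at its end, in the units of the state.
- bot.get_obs(): the state, without advancing time (a new reading comes with each control period).
- bot.camera(name): name is "side" or "top" or "wrist"; returns the picture (420x560x3 uint8, blue, green, red); there is no depth.
- bot.camera_model(name): a dict with "K" (3x3 intrinsics, pixels), "world_from_camera" (4x4, takes a point from camera to world coordinates). Camera axes: x right, y down, z forward; pixel columns grow to the right and rows downward; lengths in m; the calibration is good to about 2 mm. A picture is of the moment at which its call begins: read the wrist's pose just before it. camera_model takes no time and is no camera call; for the wrist camera it gives the pose at the moment of the call.
- bot.job_done(): hands the job in; it is judged then, once.
Trained networks look in the newest picture that a camera, given by its name, has taken for a name from the list of things; names that differ only in an ending like _2 or _b are one class to them, and where a whole thing is asked for, a point or a joint stands for the part that bears it (a point fixed in the world has none). Each returns a list of dicts, best first, with "score" (0 to 1); they miss things now and then, are a little off and sometimes report something else, mostly with a low value. They report only what shows in the picture. A call takes as long as a camera call. They do not tell look-alikes from the thing itself.
- bot.cut_out(camera, name): "mask" (420x560 bool, what is visible of it) and "centre" ([row, column] in pixels, amid what is visible of it).
The state is a dict: "clock": time; "joint_pos": joint angles; "joint_vel": joint speeds; "tau": joint torques, N m; "eef_pos": TCP position; "tool_rot": TCP orientation; "ft_force": force on the tool from outside, world axes, zero at the start; "ft_torque": the same for the moment, N m; "grip_width": finger opening in m; "grasp_force": force on a finger pad.
Only numpy, scipy, OpenCV 4.12 (cv2) and the standard library are available. Lean on these libraries where they do the work, as an engineer would, in place of code of your own. Each camera call takes 0.05 s, during which the arm holds its last target. There are 200 camera calls.

## Working session

There is one attempt and no reset: what is moved stays moved. The work goes in short steps, Python scripts to look and compute and a tool call to move; the robot and the scene stay as the last step left them, time stands still between calls to the robot, and variables do not carry over. Pictures are saved under pics/ and viewed, at most 10 in all, crops included, and the job is handed in when it is done.

Besides the shell and the picture viewer there is one more tool, called by a JSON object that holds its "method" and its "body", one argument or row to a line. move_arm: Moves the arm, as the interface text tells. Its arguments: {"type":"object","properties":{"motion":{"type":"array"},"gripper":{"type":"number"}},"required":["motion"]}

```bash
mkdir -p pics; python3 - <<'E'
from workcell import bot
import cv2,numpy as np
o=bot.get_obs();print({k:np.round(v,3).tolist() for k,v in o.items()})
ims=[]
for c in ["top","side"]:
    im=bot.camera(c);cv2.imwrite(f"pics/{c}0.png",im)
    m=bot.camera_model(c);print(c,np.round(m["K"],1).tolist(),np.round(m["world_from_camera"],3).tolist())
    for n in ["slot_1","reject_slot","rack","amber_bottle","white_jar","tube_rack"]:
        for d in bot.cut_out(c,n):
            r=cv2.minAreaRect(np.argwhere(d["mask"])[:,::-1].astype(np.float32))
            print(n,round(d["score"],2),np.round(d["centre"]),np.round(r[0]),np.round(r[1]),round(r[2]),d["mask"].sum())
E
```

```text
{'clock': 0.0, 'joint_pos': [1.196, 0.241, 0.004, 1.335, 0.0, 1.571], 'joint_vel': [-0.002, -0.002, 0.0, 0.002, -0.0, -0.001], 'tau': [0.002, -37.232, 25.241, 0.017, 0.0, -0.0], 'eef_pos': [0.183, 0.465, 0.23], 'tool_rot': [0.186, 0.982, -0.001, -0.0], 'ft_force': [-1.156, -0.225, -0.191], 'ft_torque': [0.018, -0.076, 0.015], 'grasp_force': 0.0, 'grip_width': 0.086}
top [[530.7, 0.0, 282.9], [0.0, 530.7, 210.1], [0.0, 0.0, 1.0]] [[0.022, -0.989, 0.147, 0.342], [-1.0, -0.023, 0.001, 0.016], [0.002, -0.147, -0.989, 1.416], [0.0, 0.0, 0.0, 1.0]]
slot_1 0.57 [212. 243.] [235. 208.] [80. 49.] 10 2063
reject_slot 0.9 [164. 350.] [349. 164.] [50. 22.] 67 1047
reject_slot 0.63 [296. 380.] [378. 295.] [52. 22.] 79 1094
reject_slot 0.6 [230. 348.] [344. 230.] [50. 21.] 83 1045
rack 0.78 [213. 243.] [234. 207.] [81. 51.] 10 2321
amber_bottle 0.96 [283. 447.] [448. 284.] [23. 30.] 90 615
white_jar 0.81 [282. 120.] [122. 284.] [24. 29.] 90 599
tube_rack 0.84 [133. 279.] [280. 131.] [32. 60.] 75 1862
side [[471.0, 0.0, 279.2], [0.0, 471.0, 213.1], [0.0, 0.0, 1.0]] [[0.988, -0.095, 0.119, 0.385], [-0.151, -0.699, 0.699, -0.85], [0.017, -0.708, -0.706, 0.916], [0.0, 0.0, 0.0, 1.0]]
slot_1 0.89 [207. 274.] [280. 188.] [60. 49.] 90 1057
reject_slot 0.73 [268. 277.] [277. 268.] [28. 57.] 78 1516
reject_slot 0.64 [264. 345.] [350. 265.] [28. 58.] 65 1373
reject_slot 0.6 [309. 207.] [208. 308.] [30. 60.] 74 1705
rack 0.79 [208. 278.] [280. 188.] [59. 47.] 90 1012
amber_bottle 0.89 [372. 230.] [228. 373.] [48. 31.] 90 1220
white_jar 0.91 [129. 204.] [204. 131.] [28. 19.] 90 472
tube_rack 0.62 [203. 361.] [364. 204.] [65. 39.] 49 2070
```

View pics/top0.png

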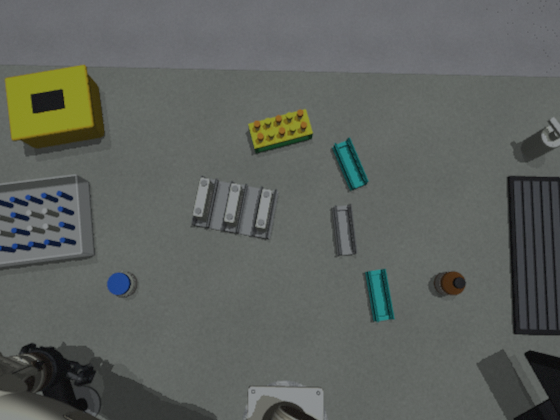

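View pics/side0.png

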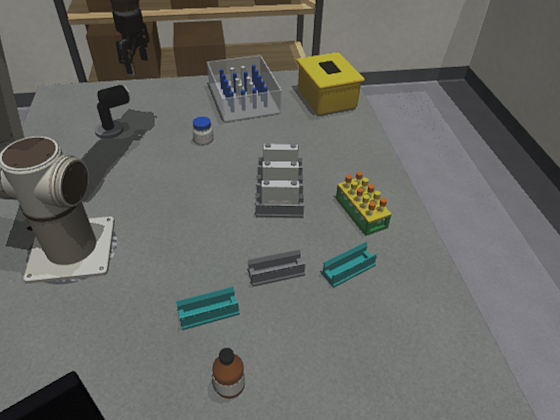

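The top picture shows three white cassettes in the rack at about (203,200), (233,205) and (264,210). The grey holder is at (344,230), with turquoise decoys at (350,164) and (379,295). Next I work out the poses.

```bash
cat > h.py <<'E'
from workcell import bot
import cv2,numpy as np
from scipy.spatial.transform import Rotation as R
def px2w(c,uv,z,m=None):
    m=m or bot.camera_model(c);T=np.array(m["world_from_camera"]);K=np.array(m["K"])
    d=(T[:3,:3]@np.linalg.inv(K)@np.c_[np.atleast_2d(uv),np.ones(len(np.atleast_2d(uv)))].T).T
    return T[:3,3]+d*((z-T[2,3])/d[:,2])[:,None]
def rect(c,uv,z,m=None):
    w=px2w(c,uv,z,m)[:,:2]
    r=cv2.minAreaRect((w*1000).astype(np.float32));b=cv2.boxPoints(r)
    e=max([b[1]-b[0],b[2]-b[1]],key=np.linalg.norm)
    return np.round(r[0],1),np.round(sorted(r[1]),1),round((np.degrees(np.arctan2(e[1],e[0]))+90)%180-90,1)
def white(im,z,c,lo=190,amin=300,m=None):
    g=cv2.inRange(im,(lo,lo,lo),(255,255,255))
    n,l,s,ce=cv2.connectedComponentsWithStats(g)
    for i in range(1,n):
        if s[i,4]>amin:
            print(s[i,4],np.round(ce[i]),*rect(c,np.argwhere(l==i)[:,::-1].astype(float),z,m))
def tcp():
    o=bot.get_obs();r=R.from_quat(o["tool_rot"]);return o,np.array(o["eef_pos"]),r.as_matrix()
def shift(x,y,z,ang):
    """tool-axis shift cm, and yaw deg so tool x lies along world angle ang"""
    o,p,M=tcp();d=M.T@(np.array([x,y,z])-p)*100
    cur=np.degrees(np.arctan2(M[1,0],M[0,0]));yaw=-(ang-cur)
    print("shift",np.round(d,2),"yaw",round((yaw+90)%180-90,1),"tool x at",round(cur,1),"q6",np.round(o["joint_pos"],2), "tcp",np.round(p,4),"t",o["clock"])
E
python3 - <<'E'
from h import *
im=cv2.imread("pics/top0.png")
for lo in(150,180,):
  g=im.copy();mask=np.zeros(im.shape[:2],bool);mask[170:240,185:285]=1;g[~mask]=0
  white(g,.103,"top",lo,100)
bot.camera("top")
for n,z in [("reject_slot",.04),("rack",.04),("amber_bottle",.1),("white_jar",.06),("tube_rack",.09)]:
    for d in bot.cut_out("top",n):print(n,*rect("top",np.argwhere(d["mask"])[:,::-1].astype(float),z))
shift(.4,.1,.3,90)
cv2.imwrite("pics/w0.png",bot.camera("wrist"))
m=bot.camera_model("wrist");o,p,M=tcp();T=np.array(m["world_from_camera"])
print(np.round(m["K"],0).tolist(),np.round(M.T@(T[:3,3]-p),3),np.round(M.T@T[:3,:3],3))
E
```

```text
reject_slot [ 330.4 -232.5] [ 59.4 131.2] 9.5
reject_slot [ 671.5 -156. ] [ 58.5 135.3] 22.9
reject_slot [ 498.  -141.8] [ 52.7 131.7] 6.8
rack [550.3 144.9] [133.  211.2] 81.0
amber_bottle [ 363.9 -394.6] [56.  74.6] -88.7
amber_bottle [541.7 140. ] [128.  201.6] 81.0
white_jar [344.7 422.1] [60.1 73.9] -88.7
tube_rack [745.6  29.6] [ 83.8 156.1] -73.0
shift [-33.56 -26.05  -6.87] yaw 68.5 tool x at 158.5 q6 [1.2  0.24 0.01 1.34 0.   1.57] tcp [0.183  0.4653 0.2313] t 1.0
[[351.0, 0.0, 287.0], [0.0, 351.0, 212.0], [0.0, 0.0, 1.0]] [ 0.076  0.    -0.143] [[ 0.001 -0.955 -0.297]
 [ 1.     0.001  0.   ]
 [ 0.    -0.297  0.955]]
```

```bash
python3 - <<'E'
from h import *
shift(.55,.145,.25,171)
E
```

```text
shift [-45.87 -16.37  -1.87] yaw -12.5 tool x at 158.5 q6 [ 1.2   0.24  0.01  1.34 -0.    1.57] tcp [0.183  0.4653 0.2313] t 1.05
```

{"method": "move_arm", "body": {
  "motion": [
    {"x": -5, "y": -2, "z": -1, "yaw": -3},
    {"x": -11, "y": -4, "z": -2, "yaw": -8},
    {"x": -16.5, "y": -6, "z": -2, "yaw": -12.5},
    {"x": -22, "y": -8, "z": -2, "yaw": -12.5},
    {"x": -27.5, "y": -10, "z": -2, "yaw": -12.5},
    {"x": -33, "y": -12, "z": -2, "yaw": -12.5},
    {"x": -38.5, "y": -14, "z": -2, "yaw": -12.5},
    {"x": -43, "y": -15.5, "z": -2, "yaw": -12.5},
    {"x": -45.9, "y": -16.4, "z": -2, "yaw": -12.5},
    {"x": -45.9, "y": -16.4, "z": -2, "yaw": -12.5},
    {"x": -45.9, "y": -16.4, "z": -2, "yaw": -12.5},
    {"x": -45.9, "y": -16.4, "z": -2, "yaw": -12.5}
  ]
}}

```text
clock: 2.55
eef_pos: [0.5494, 0.1455, 0.2515]
tool_rot: [0.077, 0.997, 0.0, -0.0]
ft_force: [0.9, 0.4, 1.4]
grip_width: 0.0855
grasp_force: 0.0
```

```bash
python3 - <<'E'
from h import *
m=bot.camera_model("wrist");im=bot.camera("wrist");cv2.imwrite("pics/w1.png",im)
import pickle;pickle.dump(m,open("w1.pkl","wb"))
print(bot.get_obs()["eef_pos"],bot.get_obs()["clock"])
for lo in(110,140,170,200):print(lo);white(im,.103,"wrist",lo,1500,m)
for d in bot.cut_out("wrist","rack"):print(d["score"],*rect("wrist",np.argwhere(d["mask"])[:,::-1].astype(float),.04,m))
E
```

```text
[0.54942362 0.14552791 0.2515887 ] 2.6
110
145314 [294. 172.] [587.8 141. ] [372.7 536.5] 81.2
140
1919 [252. 185.] [537.1 115.9] [23.1 83.4] -8.8
2659 [194. 198.] [542.   66.4] [24.2 97.1] -9.0
1932 [378. 209.] [573.7 222.7] [24.7 82.2] -8.9
2178 [286. 211.] [562.3 144. ] [23.9 80.8] -9.5
170
2175 [194. 199.] [541.8  66.1] [23.3 95.3] -9.0
1535 [286. 213.] [568.9 142.7] [23.2 65.1] -8.8
200
0.86 [554.8 144.4] [134.4 208.9] 80.8
```

View pics/w1.png

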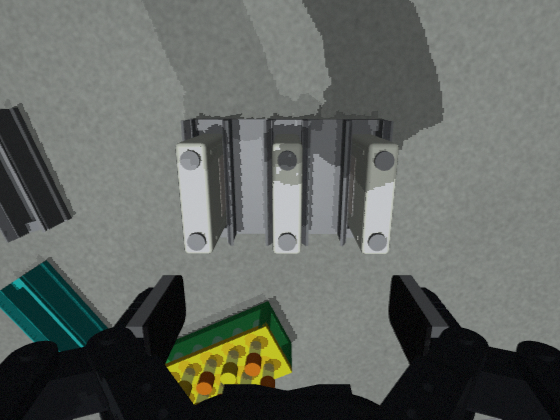

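Wrist view: the caps are at (191,160)/(196,241), (287,160)/(287,241) and (384,160)/(377,241), left to right = slot 3, 2, 1. Next are the exact centres from the caps.

```bash
python3 - <<'E'
from h import *
import pickle;m=pickle.load(open("w1.pkl","rb"))
im=cv2.imread("pics/w1.png")
for a,b in [((191,160),(196,241)),((287,160),(287,241)),((384,160),(377,241))]:
    w=px2w("",np.array([a,b],float),.107,m);d=w[1]-w[0]
    print(np.round(w.mean(0),4),np.linalg.norm(d),np.degrees(np.arctan2(d[1],d[0])))
shift(.5418,.0661,.056,171)
E
```

```text
[0.5417 0.0671 0.107 ] 0.07129127959183862 -9.917269926227258
[0.5538 0.1455 0.107 ] 0.07128268567776755 -8.8010221274319
[0.566  0.2238 0.107 ] 0.07128782141841289 -9.049858097753194
shift [-0.46 -7.97 19.56] yaw 0.1 tool x at 171.1 q6 [0.26 0.37 0.24 1.44 0.   0.41] tcp [0.5495 0.1455 0.2517] t 2.65
```

{"method": "move_arm", "body": {
  "gripper": 0.3,
  "motion": [
    {"x": -0.2, "y": -4, "z": 1},
    {"x": -0.4, "y": -7.9, "z": 4},
    {"x": -0.4, "y": -7.9, "z": 9},
    {"x": -0.4, "y": -7.9, "z": 13},
    {"x": -0.4, "y": -7.9, "z": 16},
    {"x": -0.4, "y": -7.9, "z": 18},
    {"x": -0.4, "y": -7.9, "z": 19},
    {"x": -0.4, "y": -7.9, "z": 19.3},
    {"x": -0.4, "y": -7.9, "z": 19.3}
  ]
}}

```text
invalid input at $.motion[0]: expected keys x, y, z, yaw
```

{"method": "move_arm", "body": {
  "gripper": -1,
  "motion": [
    {"z": 0},
    {"z": 0},
    {"z": 0},
    {"z": 0},
    {"z": 0},
    {"z": -0.5},
    {"z": -2},
    {"z": -4.5},
    {"z": -7},
    {"z": -8.5},
    {"z": -9},
    {"z": -9},
    {"z": -9},
    {"z": -9}
  ]
}}

```text
invalid input at $.motion[0]: expected keys x, y, z, yaw
```

```bash
cat > rd.py <<'E'
from h import *
ts=[];fs=[]
for i in range(3):
    bot.camera("wrist");o,p,M=tcp();ts.append(M.T@np.array(o["ft_torque"]));fs.append(M.T@np.array(o["ft_force"]))
print("tool torque",np.round(ts,3).tolist(),"force",np.round(np.mean(fs,0),2),"w",round(o["grip_width"],4),o["grasp_force"],"tcp",np.round(p,4),o["clock"])
E
python3 rd.py
```

```text
tool torque [[-0.04, 0.043, -0.005], [0.061, -0.015, -0.039], [0.062, 0.034, 0.011]] force [ 0.13 -0.42 -0.29] w 0.0852 0.0 tcp [0.5498 0.1452 0.2516] 2.8
```

{"method": "move_arm", "body": {
  "gripper": 0.3,
  "motion": [
    {"x": -0.2, "y": -4, "z": 1, "yaw": 0},
    {"x": -0.4, "y": -7.9, "z": 4, "yaw": 0},
    {"x": -0.4, "y": -7.9, "z": 9, "yaw": 0},
    {"x": -0.4, "y": -7.9, "z": 13, "yaw": 0},
    {"x": -0.4, "y": -7.9, "z": 16, "yaw": 0},
    {"x": -0.4, "y": -7.9, "z": 18, "yaw": 0},
    {"x": -0.4, "y": -7.9, "z": 19, "yaw": 0},
    {"x": -0.4, "y": -7.9, "z": 19.3, "yaw": 0},
    {"x": -0.4, "y": -7.9, "z": 19.3, "yaw": 0}
  ]
}}

```text
clock: 3.92
eef_pos: [0.5423, 0.0661, 0.059]
tool_rot: [0.078, 0.997, 0.0, 0.001]
ft_force: [-1.2, 0.0, -0.8]
grip_width: 0.0551
grasp_force: 0.0
```

```bash
sed -i 's/range(3)/range(10)/; s/np.round(ts,3).tolist()/np.round(np.mean(ts,0),3),"sd",np.round(np.std(ts,0),3)/' rd.py; python3 - <<'E'
from h import *
shift(.5418,.0666,.057,171)
E
```

```text
shift [0.06 0.04 0.2 ] yaw 0.0 tool x at 171.0 q6 [ 0.12  0.46 -0.15  0.96 -0.    0.28] tcp [0.5423 0.0661 0.059 ] t 3.925
```

Well placed; grip and lift.

{"method": "move_arm", "body": {
  "gripper": -1,
  "motion": [
    {"x": 0, "y": 0, "z": 0, "yaw": 0},
    {"x": 0, "y": 0, "z": 0, "yaw": 0},
    {"x": 0, "y": 0, "z": 0, "yaw": 0},
    {"x": 0, "y": 0, "z": 0, "yaw": 0},
    {"x": 0, "y": 0, "z": -0.5, "yaw": 0},
    {"x": 0, "y": 0, "z": -2, "yaw": 0},
    {"x": 0, "y": 0, "z": -4.5, "yaw": 0},
    {"x": 0, "y": 0, "z": -7, "yaw": 0},
    {"x": 0, "y": 0, "z": -8.5, "yaw": 0},
    {"x": 0, "y": 0, "z": -9, "yaw": 0},
    {"x": 0, "y": 0, "z": -9, "yaw": 0},
    {"x": 0, "y": 0, "z": -9, "yaw": 0}
  ]
}}

```text
clock: 5.42
eef_pos: [0.541, 0.0659, 0.1472]
tool_rot: [0.078, 0.997, -0.0, -0.001]
ft_force: [0.5, -0.0, -3.2]
grip_width: 0.0255
grasp_force: 59.2
```

```bash
python3 rd.py
```

```text
tool torque [-0.013 -0.029  0.014] sd [0.024 0.032 0.024] force [-0.02 -0.02  3.57] w 0.025 59.23840284347534 tcp [0.5418 0.066  0.1483] 5.925
```

{"method": "move_arm", "body": {
  "motion": [
    {"x": 1, "y": 0, "z": 0, "yaw": 0},
    {"x": 3, "y": 0, "z": 0, "yaw": 0},
    {"x": 6.5, "y": 0, "z": 0, "yaw": 0},
    {"x": 11, "y": 0, "z": 0, "yaw": 0},
    {"x": 11, "y": 0, "z": 0, "yaw": 0},
    {"x": 11, "y": 0, "z": 0, "yaw": 0},
    {"x": 11, "y": 0, "z": 0, "yaw": 0},
    {"x": 11, "y": 0, "z": 0, "yaw": 0}
  ]
}}

```text
clock: 6.92
eef_pos: [0.4339, 0.0831, 0.1484]
tool_rot: [0.078, 0.997, 0.0, 0.0]
ft_force: [0.1, 0.2, -3.1]
grip_width: 0.0254
grasp_force: 59.2
```

```bash
python3 rd.py
```

```text
tool torque [ 0.009 -0.026  0.007] sd [0.03  0.039 0.029] force [ 0.17 -0.02  3.73] w 0.0253 59.164432883262634 tcp [0.4331 0.0831 0.1483] 7.425
```

{"method": "move_arm", "body": {
  "motion": [
    {"x": -1, "y": 0, "z": 0, "yaw": 0},
    {"x": -3, "y": 0, "z": 0, "yaw": 0},
    {"x": -6.5, "y": 0, "z": 0, "yaw": 0},
    {"x": -11, "y": 0, "z": 0, "yaw": 0},
    {"x": -11, "y": 0, "z": 0, "yaw": 0},
    {"x": -11, "y": 0, "z": 0, "yaw": 0},
    {"x": -11, "y": 0, "z": 0, "yaw": 0},
    {"x": -11, "y": 0, "z": 0, "yaw": 0}
  ]
}}

```text
clock: 8.43
eef_pos: [0.5412, 0.0662, 0.1486]
tool_rot: [0.078, 0.997, 0.0, 0.0]
ft_force: [-0.4, -0.4, -4.0]
grip_width: 0.0256
grasp_force: 59.6
```

```bash
python3 rd.py
```

```text
tool torque [-0.002 -0.039 -0.021] sd [0.018 0.025 0.027] force [-0.09  0.22  3.54] w 0.0252 59.58892107009888 tcp [0.5418 0.066  0.1483] 8.925
```

No change (−0.03 throughout), so this one looks sound. Put it back.

{"method": "move_arm", "body": {
  "motion": [
    {"x": 0, "y": 0, "z": 2.5, "yaw": 0},
    {"x": 0, "y": 0, "z": 4.5, "yaw": 0},
    {"x": 0, "y": 0, "z": 6, "yaw": 0},
    {"x": 0, "y": 0, "z": 7.5, "yaw": 0},
    {"x": 0, "y": 0, "z": 8.5, "yaw": 0},
    {"x": 0, "y": 0, "z": 9, "yaw": 0},
    {"x": 0, "y": 0, "z": 9, "yaw": 0},
    {"x": 0, "y": 0, "z": 9, "yaw": 0}
  ]
}}

```text
clock: 9.93
eef_pos: [0.5417, 0.0659, 0.0593]
tool_rot: [0.078, 0.997, 0.0, 0.0]
ft_force: [-5.4, 0.1, 5.4]
grip_width: 0.0253
grasp_force: 60.5
```

```bash
python3 - <<'E'
from h import *
print(bot.get_obs()["ft_force"])
shift(.5538,.1455,.059,171)
E
```

```text
[-5.42158823  0.06700298  5.40970099]
shift [0.05 8.05 0.03] yaw 0.0 tool x at 171.0 q6 [ 0.12  0.46 -0.15  0.96 -0.    0.28] tcp [0.5417 0.0659 0.0593] t 9.925
```

{"method": "move_arm", "body": {
  "gripper": 0.3,
  "motion": [
    {"x": 0, "y": 0, "z": 0, "yaw": 0},
    {"x": 0, "y": 0, "z": 0, "yaw": 0},
    {"x": 0, "y": 0, "z": 0, "yaw": 0},
    {"x": 0, "y": 0, "z": -3, "yaw": 0},
    {"x": 0, "y": 0, "z": -7, "yaw": 0},
    {"x": 0, "y": 1, "z": -10, "yaw": 0},
    {"x": 0, "y": 5, "z": -10.5, "yaw": 0},
    {"x": 0, "y": 8, "z": -9, "yaw": 0},
    {"x": 0, "y": 8, "z": -6, "yaw": 0},
    {"x": 0, "y": 8, "z": -3.5, "yaw": 0},
    {"x": 0, "y": 8, "z": -1.5, "yaw": 0},
    {"x": 0, "y": 8, "z": -0.3, "yaw": 0},
    {"x": 0, "y": 8, "z": 0, "yaw": 0},
    {"x": 0, "y": 8, "z": 0, "yaw": 0}
  ]
}}

```text
clock: 11.68
eef_pos: [0.5547, 0.1451, 0.0588]
tool_rot: [0.078, 0.997, 0.0, 0.0]
ft_force: [-0.3, 0.4, -0.1]
grip_width: 0.0555
grasp_force: 0.0
```

{"method": "move_arm", "body": {
  "gripper": -1,
  "motion": [
    {"x": 0, "y": 0, "z": 0, "yaw": 0},
    {"x": 0, "y": 0, "z": 0, "yaw": 0},
    {"x": 0, "y": 0, "z": 0, "yaw": 0},
    {"x": 0, "y": 0, "z": 0, "yaw": 0},
    {"x": 0, "y": 0, "z": -0.5, "yaw": 0},
    {"x": 0, "y": 0, "z": -2, "yaw": 0},
    {"x": 0, "y": 0, "z": -4.5, "yaw": 0},
    {"x": 0, "y": 0, "z": -7, "yaw": 0},
    {"x": 0, "y": 0, "z": -8.5, "yaw": 0},
    {"x": 0, "y": 0, "z": -9, "yaw": 0},
    {"x": 0, "y": 0, "z": -9, "yaw": 0},
    {"x": 0, "y": 0, "z": -9, "yaw": 0}
  ]
}}

```text
clock: 13.18
eef_pos: [0.5535, 0.1448, 0.1471]
tool_rot: [0.078, 0.997, -0.0, -0.001]
ft_force: [-0.1, 0.4, -4.7]
grip_width: 0.0253
grasp_force: 59.3
```

{"method": "move_arm", "body": {
  "motion": [
    {"x": 1, "y": 0, "z": 0, "yaw": 0},
    {"x": 3, "y": 0, "z": 0, "yaw": 0},
    {"x": 6.5, "y": 0, "z": 0, "yaw": 0},
    {"x": 11, "y": 0, "z": 0, "yaw": 0},
    {"x": 11, "y": 0, "z": 0, "yaw": 0},
    {"x": 11, "y": 0, "z": 0, "yaw": 0},
    {"x": 11, "y": 0, "z": 0, "yaw": 0},
    {"x": 11, "y": 0, "z": 0, "yaw": 0}
  ]
}}

```text
clock: 14.18
eef_pos: [0.4463, 0.1621, 0.1483]
tool_rot: [0.079, 0.997, 0.0, 0.0]
ft_force: [0.4, -0.7, -4.8]
grip_width: 0.0256
grasp_force: 59.3
```

```bash
python3 rd.py
```

```text
tool torque [ 0.008  0.015 -0.011] sd [0.026 0.034 0.028] force [-0.04  0.13  4.54] w 0.0252 59.31252479553223 tcp [0.4456 0.1621 0.1483] 14.675
```

{"method": "move_arm", "body": {
  "motion": [
    {"x": -1, "y": 0, "z": 0, "yaw": 0},
    {"x": -3, "y": 0, "z": 0, "yaw": 0},
    {"x": -6.5, "y": 0, "z": 0, "yaw": 0},
    {"x": -11, "y": 0, "z": 0, "yaw": 0},
    {"x": -11, "y": 0, "z": 0, "yaw": 0},
    {"x": -11, "y": 0, "z": 0, "yaw": 0},
    {"x": -11, "y": 0, "z": 0, "yaw": 0},
    {"x": -11, "y": 0, "z": 0, "yaw": 0}
  ]
}}

```text
clock: 15.68
eef_pos: [0.5537, 0.1452, 0.1486]
tool_rot: [0.078, 0.997, 0.0, 0.0]
ft_force: [-0.3, -0.6, -4.6]
grip_width: 0.0255
grasp_force: 59.7
```

```bash
python3 rd.py
```

```text
tool torque [-0.002  0.027  0.006] sd [0.035 0.037 0.025] force [0.05 0.35 4.44] w 0.0247 59.746636748313904 tcp [0.5542 0.145  0.1483] 16.175
```

Slot 2 shows no change either. Put it back and test slot 1.

{"method": "move_arm", "body": {
  "motion": [
    {"x": 0, "y": 0, "z": 2.5, "yaw": 0},
    {"x": 0, "y": 0, "z": 4.5, "yaw": 0},
    {"x": 0, "y": 0, "z": 6, "yaw": 0},
    {"x": 0, "y": 0, "z": 7.5, "yaw": 0},
    {"x": 0, "y": 0, "z": 8.5, "yaw": 0},
    {"x": 0, "y": 0, "z": 9, "yaw": 0},
    {"x": 0, "y": 0, "z": 9, "yaw": 0},
    {"x": 0, "y": 0, "z": 9, "yaw": 0}
  ]
}}

```text
clock: 17.18
eef_pos: [0.5542, 0.145, 0.0593]
tool_rot: [0.078, 0.997, 0.0, 0.0]
ft_force: [-3.2, -1.4, 4.5]
grip_width: 0.0253
grasp_force: 60.5
```

{"method": "move_arm", "body": {
  "gripper": 0.3,
  "motion": [
    {"x": 0, "y": 0, "z": 0, "yaw": 0},
    {"x": 0, "y": 0, "z": 0, "yaw": 0},
    {"x": 0, "y": 0, "z": 0, "yaw": 0},
    {"x": 0, "y": 0, "z": -3, "yaw": 0},
    {"x": 0, "y": 0, "z": -7, "yaw": 0},
    {"x": 0, "y": 1, "z": -10, "yaw": 0},
    {"x": 0, "y": 5, "z": -10.5, "yaw": 0},
    {"x": 0, "y": 8, "z": -9, "yaw": 0},
    {"x": 0, "y": 8, "z": -6, "yaw": 0},
    {"x": 0, "y": 8, "z": -3.5, "yaw": 0},
    {"x": 0, "y": 8, "z": -1.5, "yaw": 0},
    {"x": 0, "y": 8, "z": -0.3, "yaw": 0},
    {"x": 0, "y": 8, "z": 0, "yaw": 0},
    {"x": 0, "y": 8, "z": 0, "yaw": 0}
  ]
}}

```text
clock: 18.92
eef_pos: [0.5671, 0.2241, 0.0588]
tool_rot: [0.078, 0.997, 0.0, 0.0]
ft_force: [1.0, 0.4, 0.2]
grip_width: 0.0553
grasp_force: 0.0
```

{"method": "move_arm", "body": {
  "gripper": -1,
  "motion": [
    {"x": 0, "y": 0, "z": 0, "yaw": 0},
    {"x": 0, "y": 0, "z": 0, "yaw": 0},
    {"x": 0, "y": 0, "z": 0, "yaw": 0},
    {"x": 0, "y": 0, "z": 0, "yaw": 0},
    {"x": 0, "y": 0, "z": -0.5, "yaw": 0},
    {"x": 0, "y": 0, "z": -2, "yaw": 0},
    {"x": 0, "y": 0, "z": -4.5, "yaw": 0},
    {"x": 0, "y": 0, "z": -7, "yaw": 0},
    {"x": 0, "y": 0, "z": -8.5, "yaw": 0},
    {"x": 0, "y": 0, "z": -9, "yaw": 0},
    {"x": 0, "y": 0, "z": -9, "yaw": 0},
    {"x": 0, "y": 0, "z": -9, "yaw": 0}
  ]
}}

```text
clock: 20.42
eef_pos: [0.5659, 0.2237, 0.147]
tool_rot: [0.078, 0.997, -0.001, -0.001]
ft_force: [0.3, -0.9, -5.2]
grip_width: 0.0252
grasp_force: 59.4
```

{"method": "move_arm", "body": {
  "motion": [
    {"x": 1, "y": 0, "z": 0, "yaw": 0},
    {"x": 3, "y": 0, "z": 0, "yaw": 0},
    {"x": 6.5, "y": 0, "z": 0, "yaw": 0},
    {"x": 11, "y": 0, "z": 0, "yaw": 0},
    {"x": 11, "y": 0, "z": 0, "yaw": 0},
    {"x": 11, "y": 0, "z": 0, "yaw": 0},
    {"x": 11, "y": 0, "z": 0, "yaw": 0},
    {"x": 11, "y": 0, "z": 0, "yaw": 0}
  ]
}}

```text
clock: 21.42
eef_pos: [0.4589, 0.2411, 0.1483]
tool_rot: [0.079, 0.997, 0.0, 0.0]
ft_force: [-0.0, -0.4, -4.4]
grip_width: 0.0253
grasp_force: 59.9
```

```bash
python3 rd.py
```

```text
tool torque [ 0.    -0.056  0.019] sd [0.04  0.037 0.034] force [ 0.   -0.19  4.48] w 0.0252 59.87346947193146 tcp [0.4581 0.2412 0.1483] 21.925
```

{"method": "move_arm", "body": {
  "motion": [
    {"x": -1, "y": 0, "z": 0, "yaw": 0},
    {"x": -3, "y": 0, "z": 0, "yaw": 0},
    {"x": -6.5, "y": 0, "z": 0, "yaw": 0},
    {"x": -11, "y": 0, "z": 0, "yaw": 0},
    {"x": -11, "y": 0, "z": 0, "yaw": 0},
    {"x": -11, "y": 0, "z": 0, "yaw": 0},
    {"x": -11, "y": 0, "z": 0, "yaw": 0},
    {"x": -11, "y": 0, "z": 0, "yaw": 0}
  ]
}}

```text
clock: 22.92
eef_pos: [0.566, 0.2243, 0.1486]
tool_rot: [0.078, 0.997, 0.0, -0.0]
ft_force: [-0.2, 0.5, -4.1]
grip_width: 0.0253
grasp_force: 60.1
```

```bash
python3 rd.py
```

```text
tool torque [-0.006  0.013  0.004] sd [0.03  0.03  0.023] force [-0.06  0.    4.54] w 0.0253 60.10372281074524 tcp [0.5667 0.224  0.1483] 23.425
```

Slot 1 shifts, by 0.07 N m. Repeat the outward shake harder to confirm it and get a full slide.

{"method": "move_arm", "body": {
  "motion": [
    {"x": 1.5, "y": 0, "z": 0, "yaw": 0},
    {"x": 4, "y": 0, "z": 0, "yaw": 0},
    {"x": 8, "y": 0, "z": 0, "yaw": 0},
    {"x": 11, "y": 0, "z": 0, "yaw": 0},
    {"x": 12, "y": 0, "z": 0, "yaw": 0},
    {"x": 12, "y": 0, "z": 0, "yaw": 0},
    {"x": 10, "y": 0, "z": 0, "yaw": 0},
    {"x": 6, "y": 0, "z": 0, "yaw": 0},
    {"x": 0, "y": 0, "z": 0, "yaw": 0},
    {"x": -6, "y": 0, "z": 0, "yaw": 0},
    {"x": -6, "y": 0, "z": 0, "yaw": 0},
    {"x": -6, "y": 0, "z": 0, "yaw": 0},
    {"x": -6, "y": 0, "z": 0, "yaw": 0},
    {"x": -6, "y": 0, "z": 0, "yaw": 0}
  ]
}}

```text
clock: 25.18
eef_pos: [0.6253, 0.2151, 0.1493]
tool_rot: [0.078, 0.997, 0.0, 0.0]
ft_force: [0.1, 0.2, -3.8]
grip_width: 0.0257
grasp_force: 60.2
```

```bash
python3 rd.py
```

```text
tool torque [0.005 0.048 0.003] sd [0.046 0.026 0.02 ] force [-0.09  0.05  4.52] w 0.0254 60.241005420684814 tcp [0.626  0.2147 0.1483] 25.675
```

{"method": "move_arm", "body": {
  "motion": [
    {"x": 2, "y": 0, "z": 0, "yaw": 0},
    {"x": 6, "y": 0, "z": 0, "yaw": 0},
    {"x": 12, "y": 0, "z": 0, "yaw": 0},
    {"x": 18, "y": 0, "z": 0, "yaw": 0},
    {"x": 18, "y": 0, "z": 0, "yaw": 0},
    {"x": 18, "y": 0, "z": 0, "yaw": 0},
    {"x": 18, "y": 0, "z": 0, "yaw": 0},
    {"x": 18, "y": 0, "z": 0, "yaw": 0}
  ]
}}

```text
clock: 26.68
eef_pos: [0.4496, 0.2428, 0.1485]
tool_rot: [0.079, 0.997, 0.0, 0.001]
ft_force: [-0.3, -0.3, -4.9]
grip_width: 0.0256
grasp_force: 60.3
```

```bash
python3 rd.py
```

```text
tool torque [-0.007 -0.055  0.016] sd [0.032 0.021 0.024] force [-0.1   0.18  4.46] w 0.0252 60.3033971786499 tcp [0.4482 0.2427 0.1483] 27.175
```

Confirmed (+0.048 / −0.055): slot 1 is the faulty one. Carry it high towards the holder.

```bash
python3 - <<'E'
from h import *
shift(.45,-.06,.21,188)
E
```

```text
shift [ -4.9  -29.87  -6.17] yaw -17.0 tool x at 171.0 q6 [ 0.5   0.31 -0.12  1.14 -0.    0.65] tcp [0.4482 0.2427 0.1483] t 27.175
```

{"method": "move_arm", "body": {
  "motion": [
    {"x": 0, "y": 0, "z": -2, "yaw": 0},
    {"x": 0, "y": 0, "z": -5, "yaw": 0},
    {"x": -0.5, "y": -2, "z": -6.2, "yaw": -1},
    {"x": -1.5, "y": -6, "z": -6.2, "yaw": -4},
    {"x": -2.5, "y": -11, "z": -6.2, "yaw": -8},
    {"x": -3, "y": -16, "z": -6.2, "yaw": -12},
    {"x": -4, "y": -21, "z": -6.2, "yaw": -15},
    {"x": -4.5, "y": -25.5, "z": -6.2, "yaw": -17},
    {"x": -4.9, "y": -28.5, "z": -6.2, "yaw": -17},
    {"x": -4.9, "y": -29.9, "z": -6.2, "yaw": -17},
    {"x": -4.9, "y": -29.9, "z": -6.2, "yaw": -17},
    {"x": -4.9, "y": -29.9, "z": -6.2, "yaw": -17},
    {"x": -4.9, "y": -29.9, "z": -6.2, "yaw": -17}
  ]
}}

```text
clock: 28.8
eef_pos: [0.4501, -0.0592, 0.2103]
tool_rot: [-0.071, 0.997, 0.0, 0.0]
ft_force: [-1.0, 0.5, -4.3]
grip_width: 0.0255
grasp_force: 60.4
```

```bash
python3 - <<'E'
from h import *
m=bot.camera_model("wrist");im=bot.camera("wrist");cv2.imwrite("pics/w2.png",im)
import pickle;pickle.dump(m,open("w2.pkl","wb"))
for d in bot.cut_out("wrist","reject_slot"):print(round(d["score"],2),np.round(d["centre"]),*rect("wrist",np.argwhere(d["mask"])[:,::-1].astype(float),.04,m))
shift(.498,-.142,.21,188)
E
```

```text
0.73 [313. 168.] [ 661.8 -168.7] [ 56. 151.] 3.2
0.72 [220. 192.] [ 499.8 -143.1] [ 57.8 138.4] 7.1
shift [-3.58 -8.85  0.03] yaw 0.1 tool x at -171.9 q6 [-0.13  0.16 -0.15  1.26  0.   -0.27] tcp [ 0.45   -0.0594  0.2103] t 28.9
```

View pics/w2.png

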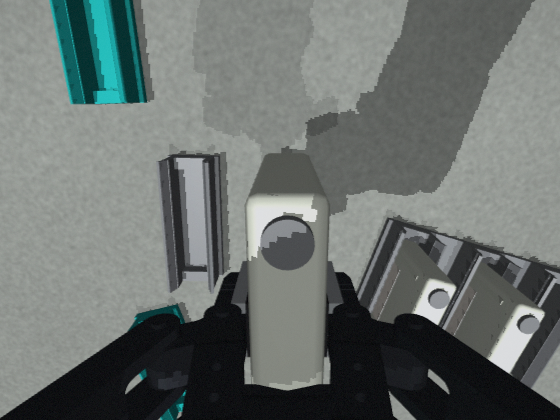

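The grey holder shows at about columns 160–225, rows 153–290; the held cassette hangs straight at the image middle. I zoom in to get its corners.

```bash
python3 - <<'E'
import cv2
im=cv2.imread("pics/w2.png")[143:303,150:240]
cv2.imwrite("pics/w2c.png",cv2.resize(cv2.convertScaleAbs(im,alpha=1.5),None,fx=3.7,fy=3.7,interpolation=cv2.INTER_NEAREST))
E
```

```text
(no output)
```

View pics/w2c.png

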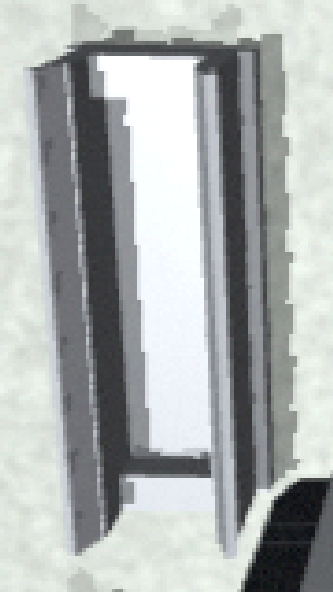

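```bash
python3 - <<'E'
from h import *
import pickle;m=pickle.load(open("w2.pkl","rb"))
f=lambda P,z:px2w("",np.array(P,float)/3.7+[150,143],z,m)
w=f([(32,68),(74,555),(203,65),(227,558)],.045);print(np.round(w,4))
for a,b in((0,1),(2,3)):
    d=w[b]-w[a];print(np.linalg.norm(d),np.degrees(np.arctan2(d[1],d[0])))
print(np.linalg.norm(w[0]-w[2]),np.linalg.norm(w[1]-w[3]),w.mean(0))
# base right edge z=0.008?: (258,50)->(270,488); floor front end
for z in(0,.008):print(z,np.round(f([(258,50),(270,488)],z),4))
# end stop (back) top z=.02 at near row 460: inner edge; front inner
print(np.round(f([(165,458),(165,478)],.02),4),np.round(f([(150,45),(150,55)],.02),4))
# project holder model for candidate
x,y,a=w.mean(0)[0],w.mean(0)[1],np.radians(8)
T=np.linalg.inv(m["world_from_camera"])
for p in [(65,-25,0),(-65,-25,0),(-65,25,0),(54,0,8),(-54,0,8)]:
    q=np.array([x+(p[0]*np.cos(a)-p[1]*np.sin(a))/1e3,y+(p[0]*np.sin(a)+p[1]*np.cos(a))/1e3,p[2]/1e3,1])
    c=(T@q)[:3];u=np.array(m["K"])@(c/c[2]);print(p,np.round((u[:2]-[150,143])*3.7))
E
```

```text
[[ 0.4397 -0.1741  0.045 ]
 [ 0.5693 -0.1584  0.045 ]
 [ 0.4332 -0.134   0.045 ]
 [ 0.5643 -0.1178  0.045 ]]
0.13054969955518395 6.925908393347033
0.13217503234801886 7.020611554603075
0.040686787896997034 0.04087307801153716 [ 0.50161321 -0.14606723  0.045     ]
0 [[ 0.4354 -0.1289  0.    ]
 [ 0.5663 -0.1139  0.    ]]
0.008 [[ 0.434  -0.1275  0.008 ]
 [ 0.562  -0.1129  0.008 ]]
[[ 0.5504 -0.1416  0.02  ]
 [ 0.5566 -0.1411  0.02  ]] [[ 0.4347 -0.153   0.02  ]
 [ 0.4372 -0.1528  0.02  ]]
(65, -25, 0) [110. 477.]
(-65, -25, 0) [68. 43.]
(-65, 25, 0) [253.  43.]
(54, 0, 8) [184. 456.]
(-54, 0, 8) [156.  88.]
```

```bash
python3 - <<'E'
from h import *
shift(.5025,-.146,.13,187)
E
```

```text
shift [-3.97 -9.32  8.03] yaw 1.1 tool x at -171.9 q6 [-0.13  0.16 -0.15  1.26  0.   -0.27] tcp [ 0.45   -0.0594  0.2103] t 28.9
```

{"method": "move_arm", "body": {
  "motion": [
    {"x": -1, "y": -2, "z": 0, "yaw": 0.5},
    {"x": -2.5, "y": -5.5, "z": 0, "yaw": 1.1},
    {"x": -4, "y": -8.5, "z": 1, "yaw": 1.1},
    {"x": -4, "y": -9.3, "z": 4, "yaw": 1.1},
    {"x": -4, "y": -9.3, "z": 6.5, "yaw": 1.1},
    {"x": -4, "y": -9.3, "z": 8, "yaw": 1.1},
    {"x": -4, "y": -9.3, "z": 8, "yaw": 1.1},
    {"x": -4, "y": -9.3, "z": 8, "yaw": 1.1},
    {"x": -4, "y": -9.3, "z": 8, "yaw": 1.1}
  ]
}}

```text
clock: 30.02
eef_pos: [0.5036, -0.1469, 0.1316]
tool_rot: [-0.061, 0.998, -0.0, 0.001]
ft_force: [-0.2, -0.0, -3.3]
grip_width: 0.0253
grasp_force: 60.5
```

```bash
python3 - <<'E'
from h import *
shift(.5025,-.146,.059,187)
im=bot.camera("wrist");cv2.imwrite("pics/w3.png",im)
E
```

```text
shift [0.11 0.11 7.26] yaw -0.1 tool x at -173.1 q6 [-0.28  0.35 -0.11  1.11 -0.   -0.41] tcp [ 0.5036 -0.1469  0.1316] t 30.025
```

View pics/w3.png

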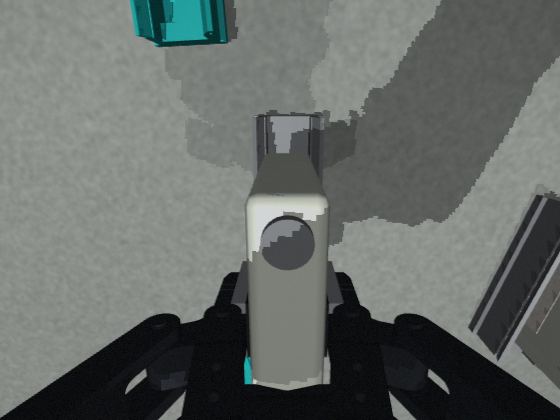

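The holder (columns 255–323, centre 289) is lined up with the cassette (centre 287). Descend.

{"method": "move_arm", "body": {
  "motion": [
    {"x": 0, "y": 0, "z": 1.5, "yaw": 0},
    {"x": 0, "y": 0, "z": 3, "yaw": 0},
    {"x": 0, "y": 0, "z": 4.2, "yaw": 0},
    {"x": 0, "y": 0, "z": 5.2, "yaw": 0},
    {"x": 0, "y": 0, "z": 6, "yaw": 0},
    {"x": 0, "y": 0, "z": 6.6, "yaw": 0},
    {"x": 0, "y": 0, "z": 7, "yaw": 0},
    {"x": 0, "y": 0, "z": 7.1, "yaw": 0},
    {"x": 0, "y": 0, "z": 7.1, "yaw": 0}
  ]
}}

```text
clock: 31.2
eef_pos: [0.5028, -0.1468, 0.0596]
tool_rot: [-0.06, 0.998, -0.0, 0.0]
ft_force: [0.3, -0.5, -4.0]
grip_width: 0.0251
grasp_force: 60.8
```

{"method": "move_arm", "body": {
  "motion": [
    {"x": 0, "y": 0, "z": 0.05, "yaw": 0},
    {"x": 0, "y": 0, "z": 0.1, "yaw": 0},
    {"x": 0, "y": 0, "z": 0.1, "yaw": 0}
  ]
}}

```text
clock: 31.58
eef_pos: [0.503, -0.1469, 0.0593]
tool_rot: [-0.06, 0.998, -0.0, 0.001]
ft_force: [-2.0, 0.4, 6.4]
grip_width: 0.0255
grasp_force: 61.9
```

{"method": "move_arm", "body": {
  "gripper": 0.3,
  "motion": [
    {"x": 0, "y": 0, "z": 0, "yaw": 0},
    {"x": 0, "y": 0, "z": 0, "yaw": 0},
    {"x": 0, "y": 0, "z": 0, "yaw": 0},
    {"x": 0, "y": 0, "z": -1, "yaw": 0},
    {"x": 0, "y": 0, "z": -4, "yaw": 0},
    {"x": 0, "y": 0, "z": -9, "yaw": 0},
    {"x": 2, "y": 2, "z": -15, "yaw": 0},
    {"x": 3, "y": 6, "z": -18, "yaw": 0},
    {"x": 3, "y": 10, "z": -20, "yaw": 0},
    {"x": 3, "y": 12, "z": -20, "yaw": 0},
    {"x": 3, "y": 12, "z": -20, "yaw": 0},
    {"x": 3, "y": 12, "z": -20, "yaw": 0}
  ]
}}

```text
clock: 33.08
eef_pos: [0.4583, -0.0316, 0.2585]
tool_rot: [-0.06, 0.998, -0.0, 0.0]
ft_force: [0.5, -0.4, -0.2]
grip_width: 0.0552
grasp_force: 0.0
```

```bash
python3 - <<'E'
from h import *
m=bot.camera_model("wrist");im=bot.camera("wrist");cv2.imwrite("pics/w4.png",im)
import pickle;pickle.dump(m,open("w4.pkl","wb"));print(bot.get_obs()["eef_pos"])
im=bot.camera("side");cv2.imwrite("pics/s4.png",cv2.resize(im[120:300,180:400],None,fx=3.5,fy=3.3))
E
```

```text
[ 0.45827806 -0.03183042  0.25823933]
```

View pics/w4.png

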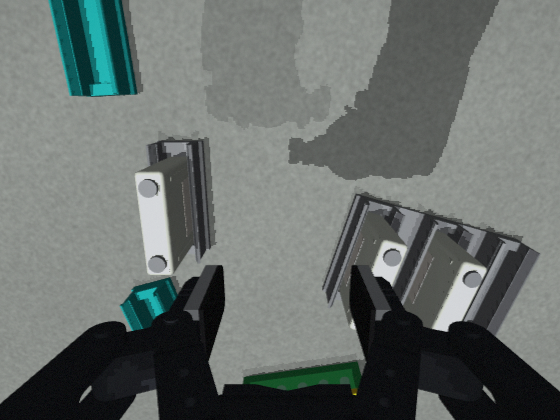

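View pics/s4.png

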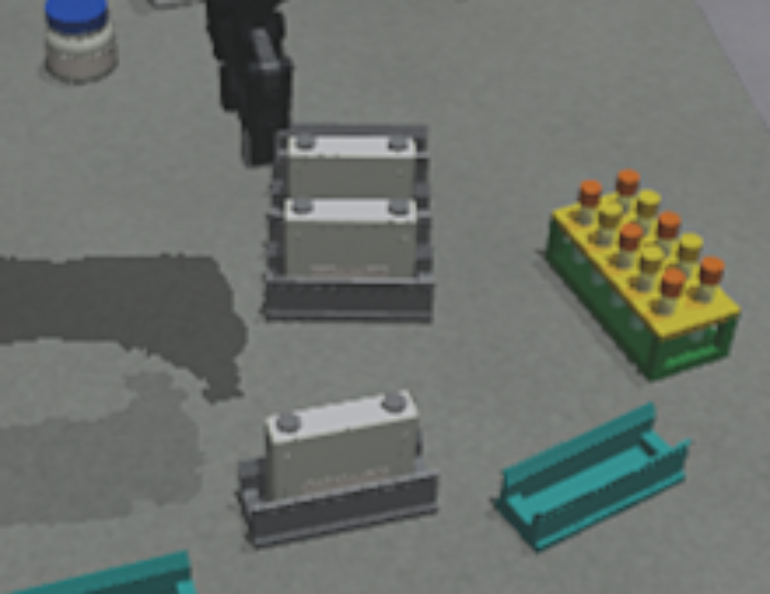

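The cassette stands upright in the holder (caps at (148,188) and (157,264)), and the other two are seated in the rack. One check of the numbers, then I hand in.

```bash
python3 - <<'E'
from h import *
import pickle;m=pickle.load(open("w4.pkl","rb"))
w=px2w("",np.array([(148,188),(157,264)],float),.107,m);d=w[1]-w[0];c=w.mean(0)
print(c,np.linalg.norm(d),np.degrees(np.arctan2(d[1],d[0])))
if np.linalg.norm(c[:2]-[.5025,-.1465])<.005 and abs(np.linalg.norm(d)-.0713)<.003: print(bot.job_done())
E
```

```text
[ 0.50244963 -0.1461124   0.107     ] 0.07167144869483476 6.887991085224483
the job is handed in; nothing more can be done
None
```

The faulty cassette was the one in slot 1: its moment swung between +0.05 and −0.06 N m when shaken, while the other two did not change. It now stands in the grey single-slot holder, within about 1 mm of my estimate of the slot's middle; the two sound ones are back in their own slots, and the job is handed in, though no verdict came back.

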